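Put the microtome knife away in its case

ROBOT

A 6-joint arm with a two-finger parallel gripper is mounted at the origin on the work surface. World frame = base frame: x ahead of the robot, y to its left, z up, the work surface at z = 0. Lengths are in m, angles in rad, forces in N, time in s.
With the tool pointing down it reaches from about 0.4 to 0.825 m from the base axis. Payload 7 kg.
Tool frame: the origin (TCP) lies at the very end of the fingers, on their centre line; the grasp point (between the pads) lies 19 mm behind it; z points along the fingers, y is the line along which they close (so a half turn about z gives the same grasp; the last joint's range is limited). The gripper opens to 88 mm and grips with 3 to 60 N. Pads are 19 mm wide; open, the fingers measure 130 mm over their backs; the gripper's body (78 mm by 193 mm) begins 47 mm behind the grasp point.
Start: joints at [-0.983, 0.359, 0.012, 0, -1.224, -0.288], TCP at [0.199, -0.645, 0.227] pointing down, gripper open.
Joint ranges: [-3.07, 3.07], [-1.43, 2.12], [-1.02, 1.25], [-3.03, 1.67], [-3.05, -0], [-3.03, 3.03]. Speed limits (rad/s): [2.39, 2.39, 3.01, 3.14, 3.14, 3.14].

INTERFACE

Orientations are given as [roll, pitch, yaw] about the fixed x, y, z axes, in that order (R = Rz(yaw) Ry(pitch) Rx(roll)).
In Python, from station import * gives the robot as it stands.
- The arm moves only by the tool servo_tool, never from a script. Its argument "moves" is a list of rows, each an object of numbers: "jaw": the opening, from 0 (shut) to 1 (fully open); "dx", "dy", "dz": the shift along the world's x, y, z in m; "roll": the turn about the world's z in degrees. A call has exactly 10 rows; each row shifts and turns the commanded pose from where the row before left it; what a row does not reach is not made up. A row lasts 1/8 s, in which the tool goes at most 62.5 mm and 10.7 degrees, less where a joint would pass 70% of its speed; a pose out of reach is approached as far as the arm can. A call with a gripper value outside its range is refused whole. The fingers move at their own pace and stop on an object; "newtons" is the grip in N (left out, the last holds). Time passes only in rows, so rows that do not move let the fingers close, or fill a call up. It gives the time, the measured TCP pose, the force, the opening and the grip force at its end, in the units of the state.
- get_state(): the state, without advancing time (a new reading comes with each control period).
- grab_frame(name): name is "scene" or "top" or "wrist"; returns (picture, depth): 400x640x3 uint8, red, green, blue; 400x640 float32, m along the optical axis (not along the pixel's ray), 0 where there is no reading.
- calibration(name): a dict with "intrinsics" (3x3 intrinsics, pixels), "R" (3x3) and "t" (3): a world point X has camera coordinates R X + t. Camera axes: x right, y down, z forward; pixel columns grow to the right and rows downward; lengths in m; the calibration is good to about 2 mm. A picture is of the moment at which its call begins: read the wrist's pose just before it. calibration takes no time and is no camera call; for the wrist camera it gives the pose at the moment of the call.
- job_done(): hands the job in; it is judged then, once.
The state is a dict: "t": time; "q": joint angles; "qd": joint speeds; "joint_efforts": joint torques, N m; "eef_pos": TCP position; "ee_rot": TCP orientation; "force": force on the tool from outside, world axes, zero at the start; "moment": the same for the moment, N m; "width": finger opening in m; "gripper_force": force on a finger pad.
Only numpy, scipy, OpenCV 4.12 (cv2) and the standard library are available. Lean on these libraries where they do the work, as an engineer would, in place of code of your own. Each camera call takes 0.05 s, during which the arm holds its last target. There are 200 camera calls.

TASK

Take the microtome knife out of its white drying stand, keeping it upright, and lower it gently edge-down into the slot of the navy knife case until it sits fully home. Let go of it, then shut the case's lid completely. Do not disturb the spray bottle, the jar or the cassette tray.

Things in the scene. Friction and masses are not known exactly. Their poses are not given: they have to be found in the camera images.
- knife: Microtome knife, a flat plate 120 long (x), 60 high (z), 0.3 kg nominal. Lower 28 mm: steel blade 6 thick (y). Upper 32 mm: red plastic back-bar 12 thick, to be gripped by its two faces. Origin: middle of the lower cutting edge; x along the edge, z up to the bar. Starts standing edge-down in the stand's slot (may lean up to 0.1 rad). The two ends are alike; either way round is good.
- stand: Fixed white drying stand, base 150 (x) by 80 (y) by 10 high, origin under its centre. On it two pairs of grey cheeks, 18 long, centred at x = +-40, hold the knife along the stand's x: throat 8 wide, mouth flared to 16, tops 24 above the base top; each cheek ends 12 from the slot's middle plane. Between and beside the cheeks all is free.
- stand_slot (a point): Middle of the stand's slot, on the base top, where the knife's origin starts (within 6 mm along the slot).
- case: Fixed navy open-topped case, outside 150 (x) by 120 (y) by 75 high, walls and floor 6 thick, origin under its centre. Its slot runs along the case's x in the middle: two pairs of yellow cheeks on the inner floor, same form as in the stand (18 long, at x = +-40, throat 8 wide, flared mouth 16 wide, tops 24 above the floor). The +x side carries the lid's hinge and faces away from the robot.
- case_slot (a point): Middle of the slot on the case's inner floor, 6 above the case's underside: the seated knife's origin is here (it has about 9 mm of free play along x). Axes as the case's.
- lid (a joint): White lid, 150 by 120 by 6, hinged on the case's +x rim. 0 = shut flat on the rim, grows as it opens, about 1.57 = upright, stop at 2.0 (leaning back, away from the robot). Starts open at 1.65 to 1.9. The stiff hinge stays wherever it is left (about 1.2 N at the free edge moves it), so it must be pushed all the way; push its outer face near the free edge.
- lid_hinge (a point): Middle of the hinge line, on the lid's underside, 75.5 above the case's underside and 75 behind its centre (+x); axis along the case's y.
- lid_tab (a point): Outer (upper when shut) face of the navy tab, 12 by 60, in the middle of the lid's free edge, 156 from the hinge; the lid with its tab reaches 162 from the hinge. Its z points out of the lid's outer face, its x towards the hinge.
- spray: Bystander: yellow spray bottle with white head, 84 across, 225 high, origin under its centre. Leave alone.
- jar: Bystander: green glass open jar, 72 across, 70 high, origin under its centre. Leave alone.
- cassettes: Bystander: grey tray of coloured tissue cassettes, 110 (x) by 150 (y) by 26 high, origin under its centre. Leave alone.
There are look-alikes about, which are no part of the job. There is more than one size of the case; the one meant has the size given above.

How it is judged:
By the outcome, as a careful person would: the job done as asked, in the order asked, and still so for the second after the job is handed in, with the robot touching nothing.
It also fails if it takes over 64 s, if anything falls off the work surface, if the arm or the gripper's body presses on something with over 40 N, if the wrist force passes 120 N, or if a joint passes its speed limit or range.

## Working session

There is one attempt and no reset: what is moved stays moved. The work goes in short steps, Python scripts to look and compute and a tool call to move; the robot and the scene stay as the last step left them, time stands still between calls to the robot, and variables do not carry over. Pictures are saved under pics/ and viewed, at most 10 in all, crops included, and the job is handed in when it is done.

Besides the shell and the picture viewer there is one more tool, called after "Emit:" as name(argument=value, ...), one argument or row to a line, values as JSON. servo_tool: Moves the arm, as the interface text tells. Its arguments: {"type":"object","properties":{"moves":{"type":"array","items":{"type":"object","properties":{"jaw":{"type":"number"},"dx":{"type":"number"},"dy":{"type":"number"},"dz":{"type":"number"},"roll":{"type":"number"}}}},"newtons":{"type":"number"}},"required":["moves"]}

```bash
mkdir -p pics; ls
python3 - <<'E'
from station import *
import cv2, numpy as np
s=get_state(); print({k:np.round(v,3) for k,v in s.items()})
for n in ("scene","top"):
    p,d=grab_frame(n); c=calibration(n)
    np.savez(f"{n}.npz",p=p,d=d,K=c["intrinsics"],R=c["R"],t=c["t"])
    cv2.imwrite(f"pics/{n}0.png",p[:,:,::-1])
    print(n,-c["R"].T@c["t"],c["R"][2])
E
```

```text
pics
{'t': np.float64(0.0), 'q': array([-0.983,  0.359,  0.011, -0.   , -1.224, -0.288]), 'qd': array([ 0.001,  0.001, -0.   , -0.002,  0.001, -0.001]), 'joint_efforts': array([-1.0000e-03, -5.8272e+01,  2.9307e+01,  6.9980e+00,  7.0000e-03,
       -0.0000e+00]), 'eef_pos': array([ 0.199, -0.644,  0.226]), 'ee_rot': array([ 3.14 , -0.   , -2.842]), 'force': array([ 0.152,  0.151, -0.642]), 'moment': array([ 0.025,  0.01 , -0.036]), 'gripper_force': np.float64(0.0), 'width': np.float64(0.088)}
scene [ 1.06428427 -0.74869988  1.08452851] [-0.37572701  0.54682794 -0.74820346]
top [0.49490434 0.01147104 1.29346605] [ 0.04953566  0.00279722 -0.99876844]
```

View pics/top0.png

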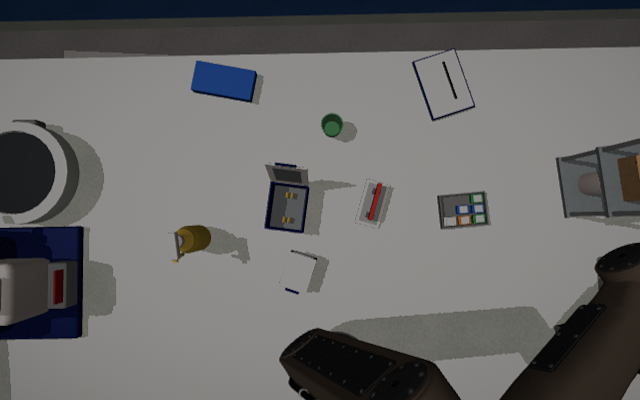

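View pics/scene0.png

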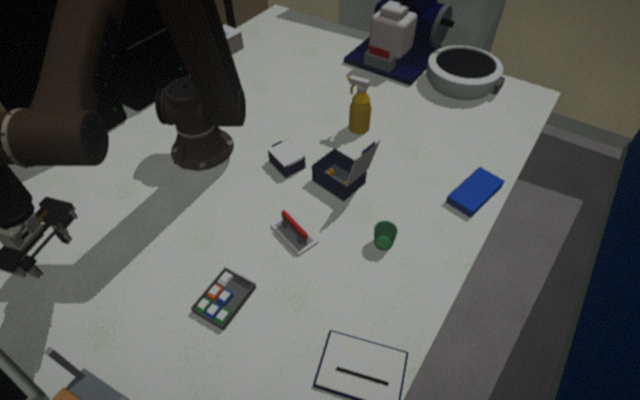

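The top view shows the open navy case at about (287,207) with its lid tilted back to about (287,172). The stand and red knife are at (374,203), the spray bottle at (190,240), the jar at (332,125) and the cassettes at (463,210). A small closed look-alike case is at (299,272).

```bash
cat > h.py <<'E'
import numpy as np, cv2
def cloud(p,d,K,R,t):
    v,u=np.mgrid[:d.shape[0],:d.shape[1]]
    c=np.stack([(u-K[0,2])/K[0,0]*d,(v-K[1,2])/K[1,1]*d,d],-1)
    return (c-t)@R
def load(n):
    z=np.load(n+".npz"); return z["p"].astype(int),z["d"],cloud(**{k:z[k] for k in("p","d","K","R","t")})
def rect(m,P):
    (c,s,a)=cv2.minAreaRect((P[m][:,:2]*1000).astype(np.float32)); return np.round(c,1),np.round(s,1),round(a,2),int(m.sum())
E
cat > m.py <<'E'
from h import *
for n in("top","scene"):
    p,d,P=load(n); ok=d>0
    r,g,b=p[...,0],p[...,1],p[...,2]
    X,Y,Z=P[...,0],P[...,1],P[...,2]
    print(n,"table z",np.median(Z[ok&(abs(X-.5)<.3)&(abs(Y)<.4)]))
    near=ok&(X>.35)&(X<.75)&(abs(Y)<.35)
    red=near&(r>100)&(g<60)&(b<60)
    red&=(Y<0)&(Y>-.25); 
    print("red",rect(red&(Z>.05),P),"z",np.percentile(Z[red],[5,50,95]), "mean",P[red&(Z>.055)].mean(0))
    box=near&(Y>-.22)&(Y<-.05)&(X>.38)
    print("stand",rect(box&(Z>.006)&(Z<.016),P), rect(box&(Z>.006),P))
    yel=near&(r>90)&(g>70)&(b<.6*r)&(Y<.16)&(Y>0)&(Z<.06); print("yellow",rect(yel,P),np.median(Z[yel]))
    case=near&(Y>-.02)&(Y<.2)&(X>.44)
    print("rim",rect(case&(Z>.066)&(Z<.082)&(b>r+15),P)); 
    lid=case&(Z>.085)&(Z<.3)
    print("lid",rect(lid,P),Z[lid].max(),P[lid].mean(0))
    if lid.sum()>20:
        q=P[lid]; w=np.linalg.svd(q-q.mean(0))[2][2]; print("normal",w)
E
python3 m.py
python3 - <<'E'
import cv2
a=cv2.imread('pics/top0.png')[150:250,240:420]; cv2.imwrite('pics/c.png',cv2.resize(a,(792,440),interpolation=cv2.INTER_CUBIC))
E
```

```text
top table z 0.001752861058805478
red (array([ 539.9, -135.4]), array([ 10.8, 117.1]), 73.09, 129) z [0.06694012 0.07027567 0.07389277] mean [ 0.53994474 -0.13533753  0.07018421]
stand (array([ 560.5, -135.8]), array([359.2, 165.5]), 1.24, 896) (array([ 560.5, -135.8]), array([359.2, 165.5]), 1.24, 1121)
yellow (array([528.3, 142.3]), array([23.7, 98.3]), 84.21, 49) 0.027726241268089515
rim (array([527.3, 143.1]), array([119.6, 146.1]), 81.73, 236)
lid (array([621.7, 129.3]), array([119.7,  39.5]), 80.88, 716) 0.23676253690137583 [0.62147082 0.12871451 0.16938048]
normal [-0.96183435  0.14088145  0.23457857]
scene table z 0.00011712878890247848
red (array([ 544., -138.]), array([  9., 112.]), 73.22, 80) z [0.06549918 0.06904093 0.07177753] mean [ 0.54376856 -0.13808261  0.06878159]
stand (array([ 568.3, -145.3]), array([ 86. , 216.1]), 76.93, 581) (array([ 568.3, -145.3]), array([ 86. , 216.1]), 76.93, 937)
yellow (array([524.4, 141.7]), array([24.8, 87.1]), 83.49, 22) 0.025432730219720534
rim (array([524.5, 141.9]), array([117. , 129.3]), 81.9, 29)
lid (array([628.6, 125.7]), array([121.8,  35.2]), 80.83, 518) 0.2344881055153831 [0.6290943  0.12041378 0.16475077]
normal [-0.96504918  0.15188737  0.21356571]
```

View pics/c.png

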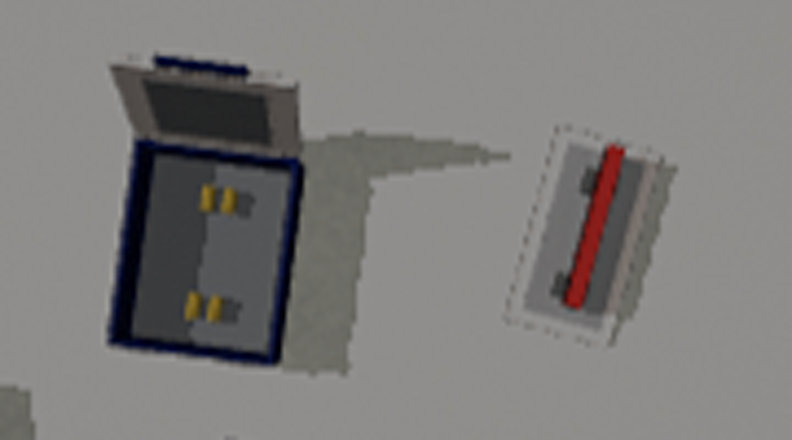

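The crop shows the knife's bar from about (615,150) to (572,305), tilted against the stand's base. The yellow cheeks of the case run parallel to its navy walls. I'll move above the knife for a closer wrist view.

Emit:
servo_tool(
  moves=[
    {"dx": 0.03,"dy": 0.045,"dz": 0.0,"roll": -3.4,"jaw": 1},
    {"dx": 0.03,"dy": 0.045,"dz": 0.0,"roll": -3.4,"jaw": 1},
    {"dx": 0.03,"dy": 0.045,"dz": 0.0,"roll": -3.4,"jaw": 1},
    {"dx": 0.03,"dy": 0.045,"dz": 0.0,"roll": -3.4,"jaw": 1},
    {"dx": 0.03,"dy": 0.045,"dz": 0.0,"roll": -3.4,"jaw": 1},
    {"dx": 0.03,"dy": 0.045,"dz": 0.0,"roll": -3.4,"jaw": 1},
    {"dx": 0.03,"dy": 0.045,"dz": 0.0,"roll": -3.4,"jaw": 1},
    {"dx": 0.03,"dy": 0.045,"dz": 0.0,"roll": -3.4,"jaw": 1},
    {"dx": 0.03,"dy": 0.045,"dz": 0.0,"roll": -3.4,"jaw": 1},
    {"dx": 0.03,"dy": 0.045,"dz": 0.0,"roll": -3.4,"jaw": 1},
  ],
)

```text
t: 1.35
eef_pos: [0.4999, -0.1932, 0.2265]
ee_rot: [3.142, -0.0, 2.846]
force: [0.6, -0.2, 0.4]
width: 0.0875
gripper_force: 0.0
```

```bash
cat > w.py <<'E'
import sys; from station import *; from h import *
def look(name):
    c=calibration("wrist"); s=get_state(); p,d=grab_frame("wrist")
    cv2.imwrite(f"pics/{name}.png",p[:,:,::-1])
    np.savez(name+".npz",p=p,d=d,K=c["intrinsics"],R=c["R"],t=c["t"])
    print("tcp",np.round(s["eef_pos"],4),np.round(np.degrees(s["ee_rot"]),2),"cam",np.round(-c["R"].T@c["t"],3),np.round(c["R"][2],3),"f",np.round(s["force"],2),"t",s["t"])
if __name__=="__main__": look(sys.argv[1])
E
python3 w.py w0
```

```text
tcp [ 0.4999 -0.1932  0.2265] [ 1.8000e+02 -1.0000e-02  1.6307e+02] cam [ 0.422 -0.17   0.385] [ 0.284 -0.087 -0.955] f [ 0.63 -0.18  0.4 ] t 1.35
```

View pics/w0.png

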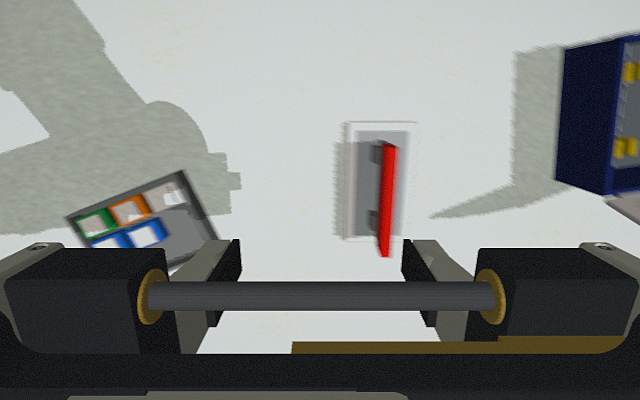

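The wrist view shows the stand at about (378,180) and the red bar from (388,142) to (385,255), leaning a little to the right relative to the stand. Measuring it now.

```bash
cat > m2.py <<'E'
import sys
from h import *
p,d,P=load(sys.argv[1]); ok=d>0; r,g,b=p[...,0],p[...,1],p[...,2]; X,Y,Z=P[...,0],P[...,1],P[...,2]
red=ok&(r>120)&(g<70)&(b<70)&(X>.4)&(X<.7)&(Y<-.03)&(Y>-.25)
top=red&(Z>.066)
print("top",rect(top,P),np.median(Z[top])); print("red",rect(red,P))
for lo,hi in((.04,.05),(.05,.06),(.06,.067)):
    m=red&(Z>lo)&(Z<hi); print(lo,m.sum(),P[m].mean(0) if m.sum() else 0)
u=np.array([np.cos(np.radians(-16.9)),np.sin(np.radians(-16.9))]); n=np.array([-u[1],u[0]])
# stand base in knife-aligned frame
m=ok&(Z>.006)&(Z<.014)&(abs(X-.54)<.1)&(abs(Y+.135)<.09)
print("stand",rect(m,P)); q=P[m][:,:2]-[.54,-.135]; print(np.percentile(q@n,[1,99]),np.percentile(q@u,[1,99]))
q=P[top][:,:2]-[.54,-.135]; print("bar n",np.percentile(q@n,[2,50,98]),"u",np.percentile(q@u,[1,99]))
tb=ok&(abs(X-.45)<.05)&(abs(Y+.13)<.02); print("table",np.median(Z[tb]))
E
python3 m2.py w0
```

```text
top (array([ 540.8, -135.1]), array([ 10.8, 118.8]), 73.13, 1076) 0.07049208327869044
red (array([ 540.8, -135.1]), array([ 10.8, 118.8]), 73.13, 1076)
0.04 0 0
0.05 0 0
0.06 0 0
stand (array([ 534.8, -133.3]), array([ 80.1, 148.2]), 73.17, 5892)
[-0.03948729  0.03910187] [-0.07939597  0.06664884]
bar n [-0.00478858  0.00011496  0.00510761] u [-0.05783692  0.05805833]
table 0.3165724290607534
```

Emit:
servo_tool(
  moves=[
    {"dx": 0.0205,"dy": 0.029,"jaw": 1},
    {"dx": 0.0204,"dy": 0.0291,"jaw": 1},
    {"jaw": 1},
    {"dz": -0.04,"jaw": 1},
    {"dz": -0.04,"jaw": 1},
    {"dz": -0.04,"jaw": 1},
    {"dz": -0.04,"jaw": 1},
    {"dz": -0.02,"jaw": 1},
    {"dz": -0.0095,"jaw": 1},
    {"jaw": 1},
  ],
)

```text
$.moves[0]: bad value
```

```bash
python3 -c "
from station import *
import numpy as np
s=get_state();print(np.round(s['eef_pos'],4),np.degrees(s['ee_rot']),s['force'])"
```

```text
[ 0.503  -0.1896  0.2263] [1.79943245e+02 5.99727644e-02 1.62996016e+02] [3.58928912 2.76977818 0.16422876]
```

Emit:
servo_tool(
  moves=[
    {"dx": 0.02,"dy": 0.028,"dz": 0.0,"roll": 0.0,"jaw": 1},
    {"dx": 0.018,"dy": 0.028,"dz": 0.0,"roll": 0.0,"jaw": 1},
    {"dx": 0.0,"dy": 0.0,"dz": 0.0,"roll": 0.0,"jaw": 1},
    {"dx": 0.0,"dy": 0.0,"dz": -0.03,"roll": 0.0,"jaw": 1},
    {"dx": 0.0,"dy": 0.0,"dz": -0.03,"roll": 0.0,"jaw": 1},
    {"dx": 0.0,"dy": 0.0,"dz": -0.03,"roll": 0.0,"jaw": 1},
    {"dx": 0.0,"dy": 0.0,"dz": -0.02,"roll": 0.0,"jaw": 1},
    {"dx": 0.0,"dy": 0.0,"dz": 0.0,"roll": 0.0,"jaw": 1},
    {"dx": 0.0,"dy": 0.0,"dz": 0.0,"roll": 0.0,"jaw": 1},
    {"dx": 0.0,"dy": 0.0,"dz": 0.0,"roll": 0.0,"jaw": 1},
  ],
)

```text
t: 2.65
eef_pos: [0.5379, -0.139, 0.1177]
ee_rot: [3.141, 0.002, 2.848]
force: [0.1, 0.6, 0.0]
width: 0.0877
gripper_force: 0.0
```

```bash
python3 w.py w1; sed -i 's/Z>.066/Z>.06/' m2.py; python3 m2.py w1
```

```text
tcp [ 0.5379 -0.139   0.1177] [1.7997e+02 1.0000e-01 1.6317e+02] cam [ 0.46  -0.115  0.276] [ 0.286 -0.086 -0.954] f [0.11 0.55 0.01] t 2.65
top (array([ 532.6, -132.9]), array([ 11.4, 103.6]), 73.07, 2364) 0.07049853903550587
red (array([ 532.6, -132.9]), array([ 11.4, 103.6]), 73.07, 2365)
0.04 0 0
0.05 1 [ 0.48453461 -0.11309407  0.05851446]
0.06 0 0
stand (array([ 535.5, -133.5]), array([ 80.2, 149.3]), 73.19, 12322)
[-0.0391113   0.03916281] [-0.07862564  0.06730537]
bar n [-0.00583951 -0.00045571  0.00497672] u [-0.05879781  0.04256136]
table 0.00139549827675727
```

Emit:
servo_tool(
  moves=[
    {"dx": 0.003,"dy": 0.0036,"dz": 0.0,"roll": 0.0,"jaw": 1},
    {"dx": 0.0,"dy": 0.0,"dz": 0.0,"roll": 0.0,"jaw": 1},
    {"dx": 0.0,"dy": 0.0,"dz": -0.025,"roll": 0.0,"jaw": 1},
    {"dx": 0.0,"dy": 0.0,"dz": -0.025,"roll": 0.0,"jaw": 1},
    {"dx": 0.0,"dy": 0.0,"dz": -0.02,"roll": 0.0,"jaw": 1},
    {"dx": 0.0,"dy": 0.0,"dz": -0.0105,"roll": 0.0,"jaw": 1},
    {"dx": 0.0,"dy": 0.0,"dz": 0.0,"roll": 0.0,"jaw": 1},
    {"dx": 0.0,"dy": 0.0,"dz": 0.0,"roll": 0.0,"jaw": 1},
    {"dx": 0.0,"dy": 0.0,"dz": 0.0,"roll": 0.0,"jaw": 1},
    {"dx": 0.0,"dy": 0.0,"dz": 0.0,"roll": 0.0,"jaw": 0.5},
  ],
)

```text
t: 3.95
eef_pos: [0.5406, -0.1353, 0.0366]
ee_rot: [3.141, 0.001, 2.848]
force: [-0.2, -0.9, 0.5]
width: 0.0818
gripper_force: 0.0
```

Close with a moderate grip.

Emit:
servo_tool(
  newtons=25,
  moves=[
    {"dx": 0.0,"dy": 0.0,"dz": 0.0,"roll": 0.0,"jaw": 0.25},
    {"dx": 0.0,"dy": 0.0,"dz": 0.0,"roll": 0.0,"jaw": 0.25},
    {"dx": 0.0,"dy": 0.0,"dz": 0.0,"roll": 0.0,"jaw": 0.25},
    {"dx": 0.0,"dy": 0.0,"dz": 0.0,"roll": 0.0,"jaw": 0.25},
    {"dx": 0.0,"dy": 0.0,"dz": 0.0,"roll": 0.0,"jaw": 0.1},
    {"dx": 0.0,"dy": 0.0,"dz": 0.0,"roll": 0.0,"jaw": 0},
    {"dx": 0.0,"dy": 0.0,"dz": 0.0,"roll": 0.0,"jaw": 0},
    {"dx": 0.0,"dy": 0.0,"dz": 0.0,"roll": 0.0,"jaw": 0},
    {"dx": 0.0,"dy": 0.0,"dz": 0.0,"roll": 0.0,"jaw": 0},
    {"dx": 0.0,"dy": 0.0,"dz": 0.0,"roll": 0.0,"jaw": 0},
  ],
)

```text
t: 5.2
eef_pos: [0.5403, -0.1353, 0.036]
ee_rot: [-3.142, -0.0, 2.848]
force: [1.0, 0.5, -0.3]
width: 0.0119
gripper_force: 25.0
```

```bash
python3 -c "
from station import *
import numpy as np
s=get_state();print(np.round(s['eef_pos'],4),np.degrees(s['ee_rot']),s['force'],s['moment'],s['width'],s['gripper_force'])"
```

```text
[ 0.5403 -0.1353  0.036 ] [-1.79998453e+02 -4.42635076e-03  1.63176718e+02] [ 1.04864593  0.46051982 -0.25743411] [-0.16670815 -0.03986802  0.06970869] 0.0118927182019286 25.000087022781372
```

Emit:
servo_tool(
  moves=[
    {"dx": 0.0,"dy": 0.0,"dz": 0.006,"roll": 0.0,"jaw": 0},
    {"dx": 0.0,"dy": 0.0,"dz": 0.01,"roll": 0.0,"jaw": 0},
    {"dx": 0.0,"dy": 0.0,"dz": 0.02,"roll": 0.0,"jaw": 0},
    {"dx": 0.0,"dy": 0.0,"dz": 0.03,"roll": 0.0,"jaw": 0},
    {"dx": 0.0,"dy": 0.0,"dz": 0.03,"roll": 0.0,"jaw": 0},
    {"dx": -0.005,"dy": 0.03,"dz": 0.03,"roll": 1.5,"jaw": 0},
    {"dx": -0.01,"dy": 0.04,"dz": 0.02,"roll": 2.0,"jaw": 0},
    {"dx": -0.01,"dy": 0.04,"dz": 0.0,"roll": 2.0,"jaw": 0},
    {"dx": -0.01,"dy": 0.03,"dz": 0.0,"roll": 2.0,"jaw": 0},
    {"dx": 0.0,"dy": 0.01,"dz": 0.0,"roll": 1.0,"jaw": 0},
  ],
)

```text
t: 6.45
eef_pos: [0.5046, 0.0161, 0.1828]
ee_rot: [3.141, 0.001, 2.999]
force: [0.5, -0.1, -2.9]
width: 0.012
gripper_force: 25.0
```

```bash
python3 w.py w2
cat > m3.py <<'E'
import sys
from h import *
p,d,P=load(sys.argv[1]); ok=d>0; r,g,b=p[...,0],p[...,1],p[...,2]; X,Y,Z=P[...,0],P[...,1],P[...,2]
near=ok&(X>.4)&(X<.7)&(Y>.03)&(Y<.25)
rim=near&(Z>.070)&(Z<.079)&(b>r+15)&(X<.62); print("rim",rect(rim,P),np.median(Z[rim]))
yel=near&(r>90)&(g>70)&(b<.6*r)&(Z<.06); print("yel",rect(yel,P),np.median(Z[yel]))
yt=yel&(Z>.026)&(Z<.034); print("yel tops",rect(yt,P) if yt.sum() else 0)
k,l,st,ce=cv2.connectedComponentsWithStats(yel.astype(np.uint8))
for i in range(1,k):
    if st[i,4]>15: m=l==i; print(i,st[i,4],np.round(ce[i]),P[m].min(0).round(4),P[m].max(0).round(4),np.median(P[m],0).round(4))
red=ok&(r>120)&(g<70)&(b<70); print("red",rect(red,P),P[red].min(0),P[red].max(0))
E
python3 m3.py w2
```

```text
tcp [0.5046 0.0161 0.1828] [1.7995e+02 3.0000e-02 1.7182e+02] cam [0.424 0.028 0.341] [ 0.295 -0.042 -0.955] f [ 0.54 -0.14 -2.92] t 6.45
rim (array([526.7, 143.9]), array([120.8, 148.5]), 81.44, 3899) 0.0750156368364069
yel (array([530.8, 148.2]), array([ 34.2, 103.7]), 81.54, 1165) 0.025585850558004684
yel tops (array([527.5, 143.9]), array([24.2, 98.5]), 81.78, 561)
1 616 [451. 147.] [0.4772 0.1365 0.0061] [0.5029 0.1717 0.032 ] [0.4868 0.1529 0.0259]
2 549 [442. 222.] [0.556  0.1251 0.0059] [0.5845 0.1597 0.0316] [0.5648 0.1413 0.0252]
red (array([488.5,  18.4]), array([11.5, 87.7]), 81.78, 4162) [0.44472096 0.00674613 0.19986218] [0.53271596 0.02997274 0.27581719]
```

View pics/w2.png

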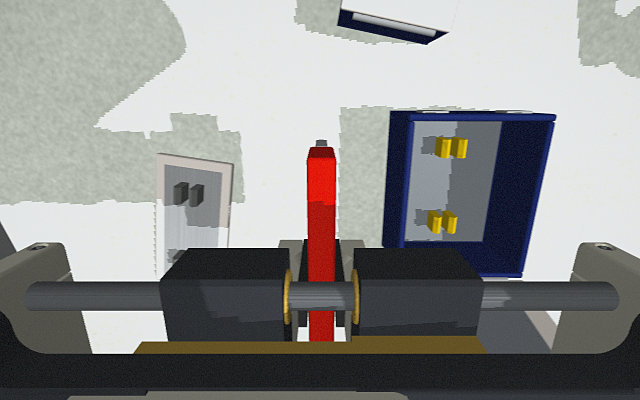

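The view shows the knife gripped upright, with its bar at (320,240). The yellow cheeks are at (451,147) and (442,222), in the middle of the open case.

Emit:
servo_tool(
  moves=[
    {"dx": 0.005,"dy": 0.03,"dz": 0.0,"roll": 0.0,"jaw": 0},
    {"dx": 0.006,"dy": 0.035,"dz": 0.0,"roll": 0.0,"jaw": 0},
    {"dx": 0.006,"dy": 0.035,"dz": 0.0,"roll": 0.0,"jaw": 0},
    {"dx": 0.0055,"dy": 0.022,"dz": 0.0,"roll": 0.0,"jaw": 0},
    {"dx": 0.0,"dy": 0.005,"dz": 0.0,"roll": 0.0,"jaw": 0},
    {"dx": 0.0,"dy": 0.0,"dz": -0.02,"roll": 0.0,"jaw": 0},
    {"dx": 0.0,"dy": 0.0,"dz": -0.03,"roll": 0.0,"jaw": 0},
    {"dx": 0.0,"dy": 0.0,"dz": -0.02,"roll": 0.0,"jaw": 0},
    {"dx": 0.0,"dy": 0.0,"dz": 0.0,"roll": 0.0,"jaw": 0},
    {"dx": 0.0,"dy": 0.0,"dz": 0.0,"roll": 0.0,"jaw": 0},
  ],
)

```text
t: 7.75
eef_pos: [0.5284, 0.1415, 0.113]
ee_rot: [3.141, 0.001, 2.996]
force: [0.8, 0.6, -2.4]
width: 0.012
gripper_force: 25.0
```

```bash
python3 w.py w3; python3 m3.py w3
```

```text
tcp [0.5284 0.1415 0.113 ] [1.7998e+02 5.0000e-02 1.7166e+02] cam [0.448 0.153 0.272] [ 0.295 -0.043 -0.954] f [ 0.8   0.59 -2.36] t 7.75
rim (array([525.9, 143.7]), array([119.4, 147.2]), 81.59, 4677) 0.07515286122933844
yel (array([521.2, 143.3]), array([26.3, 86.2]), 81.43, 227) 0.027720700818716765
yel tops (array([487.8, 149.8]), array([22.9, 18.1]), 82.21, 150)
1 58 [311. 143.] [0.4771 0.1372 0.0066] [0.4841 0.1443 0.0308] [0.4785 0.1412 0.0268]
2 155 [336. 149.] [0.4795 0.1545 0.0117] [0.4981 0.1624 0.0312] [0.4837 0.1593 0.0282]
red (array([511.7, 140.6]), array([18. , 87.4]), 81.58, 4181) [0.46857531 0.12624229 0.00586454] [0.55551799 0.1555984  0.2058857 ]
```

View pics/w3.png

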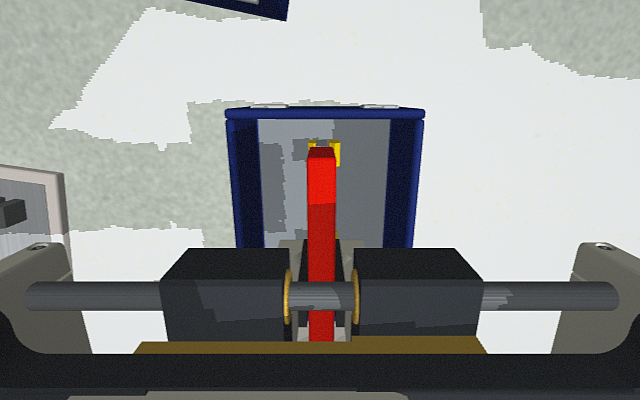

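The view shows the knife's bar at (320,200), slightly left of the slot. The near cheeks are at (311,143) and (336,149). I'll shift about +2.3 mm in y and go down to just above the slot mouth.

Emit:
servo_tool(
  moves=[
    {"dx": -0.001,"dy": 0.0024,"dz": 0.0,"roll": 0.0,"jaw": 0},
    {"dx": 0.0,"dy": 0.0,"dz": -0.01,"roll": 0.0,"jaw": 0},
    {"dx": 0.0,"dy": 0.0,"dz": -0.02,"roll": 0.0,"jaw": 0},
    {"dx": 0.0,"dy": 0.0,"dz": -0.015,"roll": 0.0,"jaw": 0},
    {"dx": 0.0,"dy": 0.0,"dz": -0.006,"roll": 0.0,"jaw": 0},
    {"dx": 0.0,"dy": 0.0,"dz": 0.0,"roll": 0.0,"jaw": 0},
    {"dx": 0.0,"dy": 0.0,"dz": 0.0,"roll": 0.0,"jaw": 0},
    {"dx": 0.0,"dy": 0.0,"dz": 0.0,"roll": 0.0,"jaw": 0},
    {"dx": 0.0,"dy": 0.0,"dz": 0.0,"roll": 0.0,"jaw": 0},
    {"dx": 0.0,"dy": 0.0,"dz": 0.0,"roll": 0.0,"jaw": 0},
  ],
)

```text
t: 9.05
eef_pos: [0.5269, 0.1442, 0.0613]
ee_rot: [3.141, 0.0, 2.996]
force: [-0.0, 0.1, -4.3]
width: 0.0118
gripper_force: 25.0
```

```bash
python3 w.py w4; python3 m3.py w4
```

```text
tcp [0.5269 0.1442 0.0613] [1.7999e+02 2.0000e-02 1.7168e+02] cam [0.446 0.156 0.22 ] [ 0.295 -0.043 -0.955] f [-0.02  0.07 -4.31] t 9.05
rim (array([485.3, 150.2]), array([119.9,  64.9]), 81.63, 7271) 0.07511220080607219
yel (array([506.6, 145.9]), array([25. , 56.9]), 80.79, 316) 0.027812992867967352
yel tops (array([487.7, 149.7]), array([23.7, 18.5]), 82.38, 241)
1 198 [304. 169.] [0.4771 0.1351 0.006 ] [0.5007 0.1427 0.0306] [0.4852 0.1397 0.0279]
2 115 [338. 167.] [0.4802 0.1585 0.0089] [0.4984 0.1626 0.0302] [0.486  0.1605 0.0277]
red (array([510.5, 144.5]), array([15.6, 87.4]), 81.58, 4177) [0.4670812  0.13389676 0.00654788] [0.55432007 0.15834077 0.1547359 ]
```

Emit:
servo_tool(
  moves=[
    {"dx": 0.0,"dy": 0.0,"dz": -0.004,"roll": 0.0,"jaw": 0},
    {"dx": 0.0,"dy": 0.0,"dz": -0.004,"roll": 0.0,"jaw": 0},
    {"dx": 0.0,"dy": 0.0,"dz": -0.004,"roll": 0.0,"jaw": 0},
    {"dx": 0.0,"dy": 0.0,"dz": -0.004,"roll": 0.0,"jaw": 0},
    {"dx": 0.0,"dy": 0.0,"dz": -0.003,"roll": 0.0,"jaw": 0},
    {"dx": 0.0,"dy": 0.0,"dz": -0.003,"roll": 0.0,"jaw": 0},
    {"dx": 0.0,"dy": 0.0,"dz": -0.002,"roll": 0.0,"jaw": 0},
    {"dx": 0.0,"dy": 0.0,"dz": -0.002,"roll": 0.0,"jaw": 0},
    {"dx": 0.0,"dy": 0.0,"dz": -0.001,"roll": 0.0,"jaw": 0},
    {"dx": 0.0,"dy": 0.0,"dz": 0.0,"roll": 0.0,"jaw": 0},
  ],
)

```text
t: 10.35
eef_pos: [0.5268, 0.1441, 0.034]
ee_rot: [-3.142, -0.0, 2.996]
force: [0.2, -0.0, -3.8]
width: 0.0121
gripper_force: 25.0
```

No contact yet; continue in half-millimetre steps.

Emit:
servo_tool(
  moves=[
    {"dx": 0.0,"dy": 0.0,"dz": -0.0005,"roll": 0.0,"jaw": 0},
    {"dx": 0.0,"dy": 0.0,"dz": -0.0005,"roll": 0.0,"jaw": 0},
    {"dx": 0.0,"dy": 0.0,"dz": -0.0005,"roll": 0.0,"jaw": 0},
    {"dx": 0.0,"dy": 0.0,"dz": -0.0003,"roll": 0.0,"jaw": 0},
    {"dx": 0.0,"dy": 0.0,"dz": -0.0002,"roll": 0.0,"jaw": 0},
    {"dx": 0.0,"dy": 0.0,"dz": 0.0,"roll": 0.0,"jaw": 0},
    {"dx": 0.0,"dy": 0.0,"dz": 0.0,"roll": 0.0,"jaw": 0},
    {"dx": 0.0,"dy": 0.0,"dz": 0.0,"roll": 0.0,"jaw": 0},
    {"dx": 0.0,"dy": 0.0,"dz": 0.0,"roll": 0.0,"jaw": 0},
    {"dx": 0.0,"dy": 0.0,"dz": 0.0,"roll": 0.0,"jaw": 0},
  ],
)

```text
t: 11.6
eef_pos: [0.5268, 0.1441, 0.0321]
ee_rot: [3.142, -0.0, 2.996]
force: [-0.1, -0.7, -3.3]
width: 0.0121
gripper_force: 25.0
```

Emit:
servo_tool(
  moves=[
    {"dx": 0.0,"dy": 0.0,"dz": -0.0003,"roll": 0.0,"jaw": 0},
    {"dx": 0.0,"dy": 0.0,"dz": -0.0003,"roll": 0.0,"jaw": 0},
    {"dx": 0.0,"dy": 0.0,"dz": -0.0003,"roll": 0.0,"jaw": 0},
    {"dx": 0.0,"dy": 0.0,"dz": 0.0,"roll": 0.0,"jaw": 0},
    {"dx": 0.0,"dy": 0.0,"dz": 0.0,"roll": 0.0,"jaw": 0},
    {"dx": 0.0,"dy": 0.0,"dz": 0.0,"roll": 0.0,"jaw": 0},
    {"dx": 0.0,"dy": 0.0,"dz": 0.0,"roll": 0.0,"jaw": 0},
    {"dx": 0.0,"dy": 0.0,"dz": 0.0,"roll": 0.0,"jaw": 0},
    {"dx": 0.0,"dy": 0.0,"dz": 0.0,"roll": 0.0,"jaw": 0},
    {"dx": 0.0,"dy": 0.0,"dz": 0.0,"roll": 0.0,"jaw": 0},
  ],
)

```text
t: 12.85
eef_pos: [0.5269, 0.1442, 0.032]
ee_rot: [3.141, 0.0, 2.997]
force: [-3.8, 0.9, 7.9]
width: 0.012
gripper_force: 25.0
```

The knife is on the floor. Ease off, then open part-way, because full opening would hit the case walls.

Emit:
servo_tool(
  moves=[
    {"dx": 0.0,"dy": 0.0,"dz": 0.0006,"roll": 0.0,"jaw": 0},
    {"dx": 0.0,"dy": 0.0,"dz": 0.0,"roll": 0.0,"jaw": 0.2},
    {"dx": 0.0,"dy": 0.0,"dz": 0.0,"roll": 0.0,"jaw": 0.35},
    {"dx": 0.0,"dy": 0.0,"dz": 0.0,"roll": 0.0,"jaw": 0.35},
    {"dx": 0.0,"dy": 0.0,"dz": 0.0,"roll": 0.0,"jaw": 0.35},
    {"dx": 0.0,"dy": 0.0,"dz": 0.0,"roll": 0.0,"jaw": 0.35},
    {"dx": 0.0,"dy": 0.0,"dz": 0.01,"roll": 0.0,"jaw": 0.35},
    {"dx": 0.0,"dy": 0.0,"dz": 0.02,"roll": 0.0,"jaw": 0.35},
    {"dx": 0.0,"dy": 0.0,"dz": 0.03,"roll": 0.0,"jaw": 0.35},
    {"dx": 0.0,"dy": 0.0,"dz": 0.03,"roll": 0.0,"jaw": 0.35},
  ],
)

```text
t: 14.1
eef_pos: [0.5268, 0.1441, 0.1234]
ee_rot: [3.141, 0.0, 2.997]
force: [1.3, 0.2, -0.1]
width: 0.0305
gripper_force: 0.0
```

```bash
python3 w.py w5
cat > m4.py <<'E'
import sys
from h import *
p,d,P=load(sys.argv[1]); ok=d>0; r,g,b=p[...,0],p[...,1],p[...,2]; X,Y,Z=P[...,0],P[...,1],P[...,2]
red=ok&(r>100)&(g<60)&(b<60)&(Y>.05)&(Y<.25)&(X>.4)&(X<.7); print("red z",np.percentile(Z[red],[5,50,95])); t=red&(Z>.06); print(rect(t,P))
lid=ok&(Z>.1)&(Z<.3)&(X>.55)&(X<.75)&(Y>.05)&(Y<.22)&(abs(r-g)<25); print(lid.sum())
E
python3 m4.py w5
```

```text
tcp [0.5268 0.1441 0.1234] [1.7999e+02 2.0000e-02 1.7169e+02] cam [0.446 0.156 0.282] [ 0.295 -0.043 -0.955] f [ 1.28  0.17 -0.08] t 14.1
red z [0.06507133 0.06647204 0.06754695]
(array([522.6, 144.9]), array([ 11.5, 110.7]), 81.86, 2366)
0
```

The bar top reads z = 0.066, so the knife is fully home. Next: close the fingers, rise over the lid and come down behind it.

Emit:
servo_tool(
  moves=[
    {"dx": 0.0,"dy": 0.0,"dz": 0.03,"roll": 0.0,"jaw": 0.2},
    {"dx": 0.0,"dy": 0.0,"dz": 0.045,"roll": 0.0,"jaw": 0},
    {"dx": 0.0,"dy": 0.0,"dz": 0.045,"roll": 0.0,"jaw": 0},
    {"dx": 0.0,"dy": 0.0,"dz": 0.045,"roll": 0.0,"jaw": 0},
    {"dx": 0.0,"dy": 0.0,"dz": 0.0,"roll": 0.0,"jaw": 0},
    {"dx": 0.04,"dy": -0.006,"dz": 0.0,"roll": 0.0,"jaw": 0},
    {"dx": 0.04,"dy": -0.006,"dz": 0.0,"roll": 0.0,"jaw": 0},
    {"dx": 0.04,"dy": -0.006,"dz": 0.0,"roll": 0.0,"jaw": 0},
    {"dx": 0.03,"dy": -0.004,"dz": 0.0,"roll": 0.0,"jaw": 0},
    {"dx": 0.0,"dy": 0.0,"dz": 0.0,"roll": 0.0,"jaw": 0},
  ],
)

```text
t: 15.4
eef_pos: [0.6777, 0.1215, 0.2845]
ee_rot: [-3.14, -0.002, 2.995]
force: [-1.1, 0.0, 0.4]
width: -0.0001
gripper_force: 0.0
```

```bash
cat > m5.py <<'E'
from station import *; from h import *; import sys
s=get_state(); print(np.round(s["eef_pos"],4),s["force"])
p,d=grab_frame("scene"); c=calibration("scene"); cv2.imwrite(f"pics/{sys.argv[1]}.png",p[:,:,::-1])
P=cloud(p,d,c["intrinsics"],c["R"],c["t"]); u=np.array([.9893,-.146]); n=np.array([.146,.9893])
q=P[...,:2]-[.601,.1329]; U=q@u; N=q@n; Z=P[...,2]-.0755
m=(d>0)&(abs(N)<.065)&(U>-.17)&(U<.09)&(Z>.02)&(Z<.17); r=np.hypot(U,Z); m&=r<.166
print("lid theta",np.median(np.arctan2(Z,-U)[m&(r>.1)]),m.sum(),"max z",Z[m].max() if m.any() else 0)
m0=(d>0)&(abs(N)<.05)&(U>-.15)&(U<-.02)&(abs(Z)<.03)&(p.min(-1)>90); print("flat white",m0.sum(),np.percentile(Z[m0],[5,50,95]) if m0.any() else 0)
E
python3 m5.py s1
```

```text
[0.6777 0.1215 0.2845] [-1.07590027  0.01754894  0.43753902]
lid theta 1.8644543132609663 481 max z 0.15885874157595714
flat white 1 [-0.00459851 -0.00459851 -0.00459851]
```

View pics/s1.png

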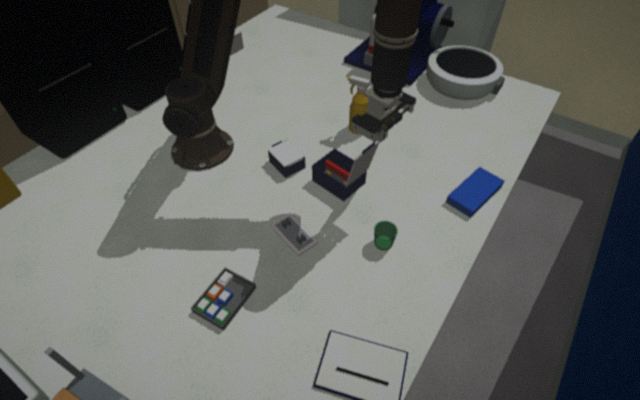

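The scene view shows the knife seated in the case at (340,172), the lid leaning back at (362,163), and the gripper just behind and above it. Going down behind the lid, then pushing along the arc.

Emit:
servo_tool(
  moves=[
    {"dx": 0.005,"dy": 0.0,"dz": -0.01,"roll": 0.0,"jaw": 0},
    {"dx": 0.0,"dy": 0.0,"dz": -0.02,"roll": 0.0,"jaw": 0},
    {"dx": 0.0,"dy": 0.0,"dz": -0.025,"roll": 0.0,"jaw": 0},
    {"dx": 0.0,"dy": 0.0,"dz": -0.02,"roll": 0.0,"jaw": 0},
    {"dx": 0.0,"dy": 0.0,"dz": 0.0,"roll": 0.0,"jaw": 0},
    {"dx": -0.008,"dy": 0.001,"dz": 0.0,"roll": 0.0,"jaw": 0},
    {"dx": -0.01,"dy": 0.001,"dz": 0.0,"roll": 0.0,"jaw": 0},
    {"dx": -0.012,"dy": 0.002,"dz": 0.003,"roll": 0.0,"jaw": 0},
    {"dx": -0.012,"dy": 0.002,"dz": 0.004,"roll": 0.0,"jaw": 0},
    {"dx": 0.0,"dy": 0.0,"dz": 0.0,"roll": 0.0,"jaw": 0},
  ],
)

```text
t: 16.7
eef_pos: [0.6392, 0.1285, 0.2201]
ee_rot: [3.141, 0.001, 2.997]
force: [1.0, -0.1, -0.2]
width: 0.0004
gripper_force: 0.0
```

```bash
python3 m5.py s2
```

```text
[0.6392 0.1285 0.2201] [ 0.99065945 -0.08207717 -0.23598039]
lid theta 1.7707375664229237 495 max z 0.15859793976494385
flat white 0 0
```

Emit:
servo_tool(
  moves=[
    {"dx": -0.0124,"dy": 0.0018,"dz": 0.0,"roll": 0.0,"jaw": 0},
    {"dx": -0.0124,"dy": 0.0018,"dz": 0.0,"roll": 0.0,"jaw": 0},
    {"dx": -0.0125,"dy": 0.0018,"dz": -0.0006,"roll": 0.0,"jaw": 0},
    {"dx": -0.0125,"dy": 0.0018,"dz": -0.0006,"roll": 0.0,"jaw": 0},
    {"dx": -0.0122,"dy": 0.0018,"dz": -0.0028,"roll": 0.0,"jaw": 0},
    {"dx": -0.0122,"dy": 0.0018,"dz": -0.0028,"roll": 0.0,"jaw": 0},
    {"dx": -0.0115,"dy": 0.0017,"dz": -0.0049,"roll": 0.0,"jaw": 0},
    {"dx": -0.0115,"dy": 0.0017,"dz": -0.0049,"roll": 0.0,"jaw": 0},
    {"dx": -0.0105,"dy": 0.0016,"dz": -0.0068,"roll": 0.0,"jaw": 0},
    {"dx": -0.0105,"dy": 0.0016,"dz": -0.0068,"roll": 0.0,"jaw": 0},
  ],
)

```text
t: 18.0
eef_pos: [0.5209, 0.1456, 0.188]
ee_rot: [-3.142, -0.0, 2.996]
force: [1.3, -0.2, 0.4]
width: 0.0004
gripper_force: 0.4
```

```bash
python3 m5.py s3
```

```text
[0.5209 0.1456 0.188 ] [ 1.27087049 -0.18704949  0.35632687]
lid theta 0.9127981728518195 1158 max z 0.15150417345982375
flat white 2 [0.02913573 0.02948103 0.02982634]
```

Emit:
servo_tool(
  moves=[
    {"dx": -0.0092,"dy": 0.0014,"dz": -0.0086,"roll": 0.0,"jaw": 0},
    {"dx": -0.0092,"dy": 0.0014,"dz": -0.0086,"roll": 0.0,"jaw": 0},
    {"dx": -0.0076,"dy": 0.0011,"dz": -0.01,"roll": 0.0,"jaw": 0},
    {"dx": -0.0076,"dy": 0.0011,"dz": -0.01,"roll": 0.0,"jaw": 0},
    {"dx": -0.0058,"dy": 0.0009,"dz": -0.0113,"roll": 0.0,"jaw": 0},
    {"dx": -0.0058,"dy": 0.0009,"dz": -0.0113,"roll": 0.0,"jaw": 0},
    {"dx": -0.0037,"dy": 0.0005,"dz": -0.012,"roll": 0.0,"jaw": 0},
    {"dx": -0.0037,"dy": 0.0005,"dz": -0.012,"roll": 0.0,"jaw": 0},
    {"dx": -0.0016,"dy": 0.0002,"dz": -0.012,"roll": 0.0,"jaw": 0},
    {"dx": -0.001,"dy": 0.0,"dz": -0.008,"roll": 0.0,"jaw": 0},
  ],
)

```text
t: 19.3
eef_pos: [0.4662, 0.1534, 0.0839]
ee_rot: [-3.141, -0.0, 2.996]
force: [0.4, -0.5, -0.1]
width: 0.0003
gripper_force: 0.2
```

Emit:
servo_tool(
  moves=[
    {"dx": 0.0,"dy": 0.0,"dz": -0.001,"roll": 0.0,"jaw": 0},
    {"dx": 0.0,"dy": 0.0,"dz": -0.001,"roll": 0.0,"jaw": 0},
    {"dx": 0.0,"dy": 0.0,"dz": -0.0005,"roll": 0.0,"jaw": 0},
    {"dx": 0.0,"dy": 0.0,"dz": 0.0,"roll": 0.0,"jaw": 0},
    {"dx": 0.0,"dy": 0.0,"dz": 0.0,"roll": 0.0,"jaw": 0},
    {"dx": 0.0,"dy": 0.0,"dz": 0.0,"roll": 0.0,"jaw": 0},
    {"dx": 0.0,"dy": 0.0,"dz": 0.0,"roll": 0.0,"jaw": 0},
    {"dx": 0.0,"dy": 0.0,"dz": 0.0,"roll": 0.0,"jaw": 0},
    {"dx": 0.0,"dy": 0.0,"dz": 0.0,"roll": 0.0,"jaw": 0},
    {"dx": 0.0,"dy": 0.0,"dz": 0.0,"roll": 0.0,"jaw": 0},
  ],
)

```text
t: 20.55
eef_pos: [0.4664, 0.1536, 0.0823]
ee_rot: [3.142, 0.0, 2.996]
force: [-0.7, 0.7, -0.2]
width: 0.0007
gripper_force: 0.2
```

Emit:
servo_tool(
  moves=[
    {"dx": 0.0,"dy": 0.0,"dz": -0.0005,"roll": 0.0,"jaw": 0},
    {"dx": 0.0,"dy": 0.0,"dz": -0.0005,"roll": 0.0,"jaw": 0},
    {"dx": 0.0,"dy": 0.0,"dz": -0.0003,"roll": 0.0,"jaw": 0},
    {"dx": 0.0,"dy": 0.0,"dz": 0.0,"roll": 0.0,"jaw": 0},
    {"dx": 0.0,"dy": 0.0,"dz": 0.0,"roll": 0.0,"jaw": 0},
    {"dx": 0.0,"dy": 0.0,"dz": 0.0,"roll": 0.0,"jaw": 0},
    {"dx": 0.0,"dy": 0.0,"dz": 0.0,"roll": 0.0,"jaw": 0},
    {"dx": 0.0,"dy": 0.0,"dz": 0.0,"roll": 0.0,"jaw": 0},
    {"dx": 0.0,"dy": 0.0,"dz": 0.0,"roll": 0.0,"jaw": 0},
    {"dx": 0.0,"dy": 0.0,"dz": 0.0,"roll": 0.0,"jaw": 0},
  ],
)

```text
t: 21.8
eef_pos: [0.4665, 0.1536, 0.0816]
ee_rot: [3.141, 0.0, 2.997]
force: [-3.8, 0.4, 9.5]
width: 0.0007
gripper_force: 4.5
```

Firm contact at 9.5 N, at the height expected for a shut lid. Lift off and check.

Emit:
servo_tool(
  moves=[
    {"dx": 0.0,"dy": 0.0,"dz": 0.01,"roll": 0.0,"jaw": 0},
    {"dx": 0.0,"dy": 0.0,"dz": 0.03,"roll": 0.0,"jaw": 0},
    {"dx": 0.0,"dy": 0.0,"dz": 0.04,"roll": 0.0,"jaw": 0},
    {"dx": 0.0,"dy": 0.0,"dz": 0.04,"roll": 0.0,"jaw": 0},
    {"dx": 0.0,"dy": -0.04,"dz": 0.03,"roll": 0.0,"jaw": 0},
    {"dx": 0.0,"dy": -0.05,"dz": 0.0,"roll": 0.0,"jaw": 0},
    {"dx": 0.0,"dy": -0.05,"dz": 0.0,"roll": 0.0,"jaw": 0},
    {"dx": 0.0,"dy": -0.04,"dz": 0.0,"roll": 0.0,"jaw": 0},
    {"dx": 0.0,"dy": 0.0,"dz": 0.0,"roll": 0.0,"jaw": 0},
    {"dx": 0.0,"dy": 0.0,"dz": 0.0,"roll": 0.0,"jaw": 0},
  ],
)

```text
t: 23.05
eef_pos: [0.4664, -0.0265, 0.2312]
ee_rot: [3.141, 0.0, 2.995]
force: [-0.1, 0.5, -0.1]
width: 0.0004
gripper_force: 0.0
```

```bash
python3 m5.py s4
python3 - <<'E'
from station import *; from h import *
p,d=grab_frame("wrist"); c=calibration("wrist")
for n in("wrist","scene","top"):
    p,d=grab_frame(n); c=calibration(n); P=cloud(p,d,c["intrinsics"],c["R"],c["t"])
    q=P[...,:2]-[.601,.1329]; U=q@[.9893,-.146]; N=q@[.146,.9893]
    m=(d>0)&(abs(N)<.05)&(U>-.15)&(U<-.01)&(abs(P[...,2]-.09)<.04)
    if m.sum()>30: print(n,m.sum(),np.polyfit(U[m],P[...,2][m],1),np.median(P[...,2][m]))
E
```

```text
[ 0.4664 -0.0265  0.2312] [-0.09764328  0.45861421 -0.10871218]
lid theta nan 0 max z 0
flat white 745 [0.0009218  0.00424835 0.00795858]
wrist 12608 [0.00491193 0.08227388] 0.08195375956044891
scene 820 [0.00289602 0.08021855] 0.08004904295170123
top 1392 [0.00056177 0.08141671] 0.08128566239483102
  return _methods._mean(a, axis=axis, dtype=dtype,
  ret = ret.dtype.type(ret / rcount)
```

View pics/s4.png

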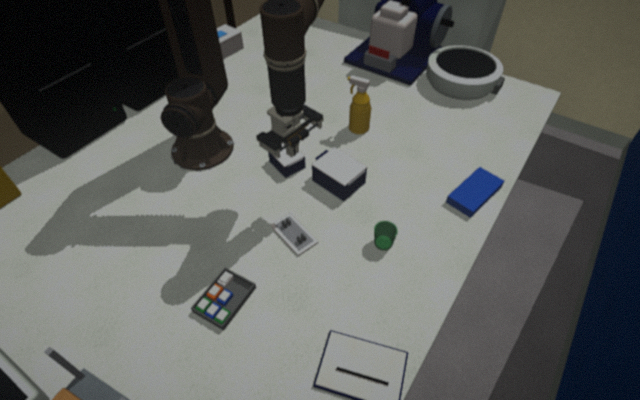

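The scene view shows the lid flat and shut on the case at (340,172), with slope near 0 and its top at 0.082 m. The spray bottle, jar and cassettes look undisturbed, and the gripper is clear.

```bash
python3 -c "
from station import *
print(job_done())"
```

```text
the job is handed in; nothing more can be done
None
```

The knife is fully home in the navy case with the lid shut flat, the spray bottle, jar and cassette tray were not touched, and the job was handed in at about 23 s of the 64 s allowed.

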